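# Find the socket that fits the clamp nut and nip the nut up

## Robot

A 6-joint arm with a two-finger parallel gripper is mounted at the origin on the work surface. World frame = base frame: x ahead of the robot, y to its left, z up, the work surface at z = 0. Lengths are in m, angles in degrees, forces in N, time in s.
With the tool pointing down it reaches from about 0.4 to 0.825 m from the base axis. Payload 7 kg.
Tool frame: the origin (TCP) lies at the very end of the fingers, on their centre line; the grasp point (between the pads) lies grip_point_offset behind it (grip_point_offset is the distance from the TCP to the grasp point, in m); z points along the fingers, y is the line along which they close (so a half turn about z gives the same grasp; the last joint's range is limited). The gripper opens to 88 mm and grips with 3 to 60 N. Pads are 19 mm wide; open, the fingers measure 130 mm over their backs; the gripper's body (78 mm by 193 mm) begins 47 mm behind the grasp point.
Start: joints at [88.7, 20.546, 0.682, 0, -70.136, -16.507], TCP at [0.206, 0.643, 0.227] pointing down, gripper open.
Joint ranges: [-176.03, 176.03], [-82.01, 121.73], [-58.28, 71.71], [-173.87, 95.51], [-174.79, -0.11], [-173.66, 173.66]. Speed limits (degrees/s): [136.94, 136.94, 172.46, 180, 180, 180].

## Interface

Orientations are given as a 3x3 rotation matrix whose columns are the frame's x, y, z axes.
In Python, from rig import * gives the robot as it stands. The module is installed in compiled form; this text tells all that it offers.
- The arm moves only by the tool arm_command, never from a script. Its argument "steps" is a list that holds one entry, the list of rows, each a list of 4 numbers: the shift along the tool's x, y, z normalised to -1 to 1, where 1 is 0.4 m, then the turn about the tool's z normalised to -1 to 1, where 1 is pi rad. A call has 1 to 5 rows; each row is the pose to reach, as a shift and turn from the pose commanded when the call began, along the tool's axes at that moment, turning the shorter way round; what a row does not reach only later rows make up. A row lasts 1/8 s, in which the tool goes at most 62.5 mm and 10.7 degrees, less where a joint would pass 70% of its speed; a pose out of reach is approached as far as the arm can. A call with a number of a shift or a turn outside -1 to 1 is refused whole. A call with a gripper value outside its range is refused whole. "jaw" is the closure, from 0 (fully open) to 1 (shut), set as the call begins (left out, the last holds). The fingers move at their own pace and stop on an object; the grip force is fixed at half the most. Time passes only in rows, so rows that repeat a pose let the fingers close. It gives the time, the measured TCP pose, the force, the opening and the grip force at its end, in the units of the state.
- sense(): the state, without advancing time (a new reading comes with each control period).
- camera(name): name is "scene" or "top"; returns a dict with "color" (400x640x3 uint8, red, green, blue), "intrinsics" (3x3 intrinsics, pixels), "R" (3x3) and "t" (3): a world point X has camera coordinates R X + t. Camera axes: x right, y down, z forward; pixel columns grow to the right and rows downward; lengths in m; the calibration is good to about 2 mm. A picture is of the moment at which its call begins. There is no depth.
- finish_job(): hands the job in; it is judged then, once.
Trained networks look in the newest picture that a camera, given by its name, has taken for a name from the list of things; names that differ only in an ending like _2 or _b are one class to them, and where a whole thing is asked for, a point or a joint stands for the part that bears it (a point fixed in the world has none). Each returns a list of dicts, best first, with "conf" (0 to 1); they miss things now and then, are a little off and sometimes report something else, mostly with a low value. They report only what shows in the picture. A call takes as long as a camera call.
- spot_in(thing, camera): "uv" ([column, row] in pixels, amid what is visible of it).
- regions_of(thing, camera): "region" (400x640 bool, what is visible of it) and "uv" ([column, row] in pixels, amid what is visible of it).
- spot_point(thing, camera): "uv" ([column, row] in pixels: a listed point, or the origin of a listed thing).
The state is a dict: "clock": time; "qpos": joint angles; "qd": joint speeds; "tau": joint torques, N m; "eef_pos": TCP position; "eef_rot": TCP orientation; "wrist_force": force on the tool from outside, world axes, zero at the start; "wrist_torque": the same for the moment, N m; "gripper_width": opening from 0.0 (shut) to 1.0 (fully open); "finger_force": force on a finger pad.
Only numpy, scipy, OpenCV 4.12 (cv2) and the standard library are available. Lean on these libraries where they do the work, as an engineer would, in place of code of your own. Each camera call takes 0.05 s, during which the arm holds its last target. There are 200 camera calls.

## Task

The nut on the strap clamp that holds the finned laser housing has worked loose, and the size marks on the three red-sleeved sockets are gone: try the sockets on the nut until you have the one that fits, and stand any that is too small or too big back upright in one of the rack's three large holes. With the fitting socket fully home on the nut, turn the nut clockwise until it comes up tight, and finish there, still gripping the socket upright and fully home on the tight nut. Leave everything else on the bench where it is.

Things in the scene. Friction and masses are not known exactly. Their poses are not given: they have to be found in the camera images.
- socket_a: one of three look-alike deep sockets (which one fits is not known), 80 mm tall, 42 mm diameter, red sleeve, steel ends, about 0.42 kg; stands hex opening down in a large rack bore. Origin: centre of its mouth (lower end), z up to the drive end, x through the middle of a flat of the hex opening (flats every 60 degrees). Opening 45 mm deep, 1.5 mm lead-in chamfer; solid above it
- socket_b: one of three look-alike deep sockets (which one fits is not known), 80 mm tall, 42 mm diameter, red sleeve, steel ends, about 0.42 kg; stands hex opening down in a large rack bore. Origin: centre of its mouth (lower end), z up to the drive end, x through the middle of a flat of the hex opening (flats every 60 degrees). Opening 45 mm deep, 1.5 mm lead-in chamfer; solid above it
- socket_c: one of three look-alike deep sockets (which one fits is not known), 80 mm tall, 42 mm diameter, red sleeve, steel ends, about 0.42 kg; stands hex opening down in a large rack bore. Origin: centre of its mouth (lower end), z up to the drive end, x through the middle of a flat of the hex opening (flats every 60 degrees). Opening 45 mm deep, 1.5 mm lead-in chamfer; solid above it
- nut_seat (a point): centre of the nut's flat collar (35 mm across, 79 mm above the bench) where a fully home socket's mouth rests; on the nut's axis, turns with it; z up, x through the middle of a flat (every 60 degrees). Brass-coloured hex above it: 24 mm across flats, 20 mm tall, top edge chamfered over 2.5 mm; a 16 mm stud stands 32 mm above this point, the highest thing on the fixture
- clamp_nut (a joint): turn of the nut in rad, growing clockwise seen from above: starts loose at 0 to 0.3, tight against its stop at 0.85; 0.35 N m turns it. One socket is too small and stops on the top of the hex, 17 to 20 mm short of home; one is too big: it goes home but turns freely round the nut; the fitting one has 0.6 mm play to each flat (about 0.1 rad of lost turn)
- fixture: slotted cast-iron clamping plate, 300 x 200 x 36 mm, fixed to the bench; origin under its centre, straight below the nut's axis; long side along x. A steel strap clamp (38 mm wide, along y, top at 74 mm) bears on the flange of a finned black and aluminium housing on its +y side (top at 98 mm)
- rack: wooden socket block, 85 x 290 x 32 mm (x, y, z), fixed; origin under its centre. Three 47 mm bores for sockets at x = 0, y = -100, -20 and +60 mm, and one 30 mm bore for the adapter at y = +115 mm; all 18 mm deep: their floors are 14 mm above the bench
- adapter: bystander: steel drive adapter, 25 mm diameter, 52 mm tall, in the rack's small bore; origin at its foot
- spare_strap: bystander: spare slotted clamp bar, 118 x 38 x 14 mm, on the fixture plate; origin under its centre
- stair_block: bystander: black stepped clamp block, 32 x 30 x 30 mm, on the fixture plate; origin under its centre
- wrench: bystander: combination wrench, about 215 mm long, on the bench; origin under its middle
- screwdriver: bystander: yellow-handled screwdriver, 200 mm, on the bench
- multimeter: bystander: yellow multimeter, 165 x 80 x 36 mm, on the bench; origin under its centre
- nut_bin: bystander: open blue bin of nuts, 110 x 85 x 45 mm, on the bench; origin under its centre

How it is judged (in metres and radians):
On the way:
1. a gripped socket is fully home on the nut while the nut is still loose (value of joint clamp_nut below 0.6 rad and ((horizontal distance between socket_a and nut_seat below 0.005 m and z of socket_a in the frame of nut_seat below 0.004 m and angle between socket_a's own z axis and vertical below 0.08 rad and contact force between the fingers and socket_a above 3 N) or (horizontal distance between socket_b and nut_seat below 0.005 m and z of socket_b in the frame of nut_seat below 0.004 m and angle between socket_b's own z axis and vertical below 0.08 rad and contact force between the fingers and socket_b above 3 N) or (horizontal distance between socket_c and nut_seat below 0.005 m and z of socket_c in the frame of nut_seat below 0.004 m and angle between socket_c's own z axis and vertical below 0.08 rad and contact force between the fingers and socket_c above 3 N))), for 0.2 s.
At the end, for the whole second after the job is handed in: The nut is tight (joint above 0.78 of 0.85 rad); one socket is still gripped by the fingers (over 3 N), upright within 0.08 rad, within 2.5 mm of the nut's axis and its mouth within 4 mm of the collar; the other two stand upright, untouched, on the floor of the rack's large bores (any of the three) (value of joint clamp_nut above 0.78 rad and ((horizontal distance between socket_a and nut_seat below 0.0025 m and z of socket_a in the frame of nut_seat below 0.004 m and angle between socket_a's own z axis and vertical below 0.08 rad and contact force between the fingers and socket_a above 3 N and x of socket_b in the frame of rack between -0.008 and 0.008 m and y of socket_b in the frame of rack between -0.11 and 0.07 m and z of socket_b in the frame of rack between 0.01 and 0.018 m and angle between each of socket_b, socket_c's own z axis and vertical below 0.1 rad and contact force between the fingers and socket_b below 0.2 N and x of socket_c in the frame of rack between -0.008 and 0.008 m and y of socket_c in the frame of rack between -0.11 and 0.07 m and z of socket_c in the frame of rack between 0.01 and 0.018 m and contact force between the fingers and socket_c below 0.2 N) or (horizontal distance between socket_b and nut_seat below 0.0025 m and z of socket_b in the frame of nut_seat below 0.004 m and angle between socket_b's own z axis and vertical below 0.08 rad and contact force between the fingers and socket_b above 3 N and x of socket_a in the frame of rack between -0.008 and 0.008 m and y of socket_a in the frame of rack between -0.11 and 0.07 m and z of socket_a in the frame of rack between 0.01 and 0.018 m and angle between each of socket_a, socket_c's own z axis and vertical below 0.1 rad and contact force between the fingers and socket_a below 0.2 N and x of socket_c in the frame of rack between -0.008 and 0.008 m and y of socket_c in the frame of rack between -0.11 and 0.07 m and z of socket_c in the frame of rack between 0.01 and 0.018 m and contact force between the fingers and socket_c below 0.2 N) or (horizontal distance between socket_c and nut_seat below 0.0025 m and z of socket_c in the frame of nut_seat below 0.004 m and angle between socket_c's own z axis and vertical below 0.08 rad and contact force between the fingers and socket_c above 3 N and x of socket_a in the frame of rack between -0.008 and 0.008 m and y of socket_a in the frame of rack between -0.11 and 0.07 m and z of socket_a in the frame of rack between 0.01 and 0.018 m and angle between each of socket_a, socket_b's own z axis and vertical below 0.1 rad and contact force between the fingers and socket_a below 0.2 N and x of socket_b in the frame of rack between -0.008 and 0.008 m and y of socket_b in the frame of rack between -0.11 and 0.07 m and z of socket_b in the frame of rack between 0.01 and 0.018 m and contact force between the fingers and socket_b below 0.2 N))); the arm keeps its last pose, push and grip.
It fails at once if something else on the bench, the fixture or the rack (adapter, spare clamp bar, stepped block, wrench, screwdriver, multimeter, nut bin) is shifted more than 25 mm (distance of any of adapter, spare_strap, stair_block, wrench, screwdriver, multimeter, nut_bin from where it was at the start of the episode above 0.025 m).
It also fails if it takes over 72 s, if anything falls off the work surface, if the arm or the gripper's body presses on something with over 40 N, if the wrist force passes 120 N, or if a joint passes its speed limit or range.

## Working session

There is one attempt and no reset: what is moved stays moved. The work goes in short steps, Python scripts to look and compute and a tool call to move; the robot and the scene stay as the last step left them, time stands still between calls to the robot, and variables do not carry over. Pictures are saved under pics/ and viewed, at most 10 in all, crops included, and the job is handed in when it is done.

Besides the shell and the picture viewer there is one more tool, called after "Call:" as name([rows], argument=value, ...), one row to a line, values as JSON. arm_command: Moves the arm, as the interface text tells. Scaled input: -1 to 1 covers 0.4 m each way for a shift and pi rad each way for a turn. Its arguments: {"type":"object","properties":{"steps":{"type":"array"},"jaw":{"type":"number"}},"required":["steps"]}

```bash
mkdir -p pics; cat > h.py <<'E'
from rig import *
import numpy as np, cv2
def ray(c,uv):
    K,R,t=map(np.array,(c["intrinsics"],c["R"],c["t"]))
    d=R.T@np.linalg.inv(K)@np.array([uv[0],uv[1],1.]); return -R.T@t.ravel(), d
def atz(c,uv,z):
    o,d=ray(c,uv); return o+d*(z-o[2])/d[2]
def proj(c,X):
    p=np.array(c["intrinsics"])@(np.array(c["R"])@np.array(X)+np.array(c["t"]).ravel()); return p[:2]/p[2]
def tri(c1,u1,c2,u2):
    o1,d1=ray(c1,u1);o2,d2=ray(c2,u2);A=np.array([d1,-d2]).T
    s=np.linalg.lstsq(A,o2-o1,rcond=None)[0];a=o1+s[0]*d1;b=o2+s[1]*d2
    return (a+b)/2,np.linalg.norm(a-b)
def save(n,im): cv2.imwrite("pics/"+n+".png",cv2.cvtColor(im,cv2.COLOR_RGB2BGR))
E
python3 - <<'E'
from h import *
np.set_printoptions(precision=4,suppress=True)
s=sense();print({k:np.round(v,4) for k,v in s.items()})
C={n:camera(n) for n in("scene","top")}
for n in C:
    save(n+"0",C[n]["color"]);o,d=ray(C[n],[320,200]);print(n,o,d)
    for th,z in(("socket_a",.014),("nut_seat",.079),("rack",0),("fixture",0),("adapter",.014)):
        for r in spot_point(th,n)[:4]: print(n,th,np.round(r["uv"],1),round(r["conf"],2),atz(C[n],r["uv"],z))
E
```

```text
{'clock': np.float64(0.0), 'qpos': array([ 88.6999,  20.5918,   0.6363,  -0.0234, -70.1356, -16.5073]), 'qd': array([-0.0188,  0.0685, -0.0321,  0.033 , -0.0094,  0.0376]), 'tau': array([ -0.0005, -58.2722,  29.3047,   6.9972,   0.0067,  -0.0002]), 'eef_pos': array([0.2063, 0.6422, 0.2256]), 'eef_rot': array([[ 0.952 , -0.306 , -0.0004],
       [-0.306 , -0.952 , -0.0016],
       [ 0.0001,  0.0016, -1.    ]]), 'wrist_force': array([-0.319 ,  0.5208, -0.3379]), 'wrist_torque': array([-0.0061, -0.0139,  0.0237]), 'finger_force': np.float64(0.0), 'gripper_width': np.float64(1.0035)}
scene [1.2141 0.1385 1.2957] [-0.522  -0.0903 -0.8484]
scene socket_a [277.5 231.6] 0.77 [ 0.5743 -0.1231  0.014 ]
scene socket_a [254.7 227.8] 0.59 [ 0.5716 -0.2045  0.014 ]
scene socket_a [232.1 227.4] 0.52 [ 0.5819 -0.2826  0.014 ]
scene nut_seat [373.2 226.9] 0.56 [0.5425 0.1981 0.079 ]
scene rack [264.1 230.9] 0.85 [ 0.5717 -0.1728  0.    ]
scene fixture [372.8 233.3] 0.63 [0.5242 0.2029 0.    ]
scene adapter [373.1 226.7] 0.67 [0.5059 0.2009 0.014 ]
top [ 0.316  -0.0056  1.2506] [ 0.1793  0.0072 -0.9838]
top socket_a [363.2 193.9] 0.8 [ 0.5591 -0.1252  0.014 ]
top socket_a [484.6 177.3] 0.75 [ 0.6074 -0.489   0.014 ]
top socket_a [482.4 260.9] 0.68 [ 0.3598 -0.4647  0.014 ]
top socket_a [384.5 189.2] 0.66 [ 0.5729 -0.189   0.014 ]
top nut_seat [246.6 198.8] 0.49 [0.5342 0.2099 0.079 ]
top rack [381.3 191.7] 0.96 [ 0.5682 -0.1812  0.    ]
top fixture [253.8 199.8] 0.67 [0.5457 0.2027 0.    ]
top adapter [385.6 186.7] 0.59 [ 0.5805 -0.1925  0.014 ]
top adapter [345.1 194.6] 0.55 [ 0.5573 -0.0713  0.014 ]
```

```bash
python3 - <<'E'
import cv2
a=cv2.imread("pics/scene0.png");b=cv2.imread("pics/top0.png")
cv2.imwrite("pics/sA.png",cv2.resize(a[120:320,180:460],(784,560),interpolation=cv2.INTER_CUBIC))
cv2.imwrite("pics/tA.png",cv2.resize(b[110:290,190:450],(780,540),interpolation=cv2.INTER_CUBIC))
E
```

```text
(no output)
```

View pics/sA.png

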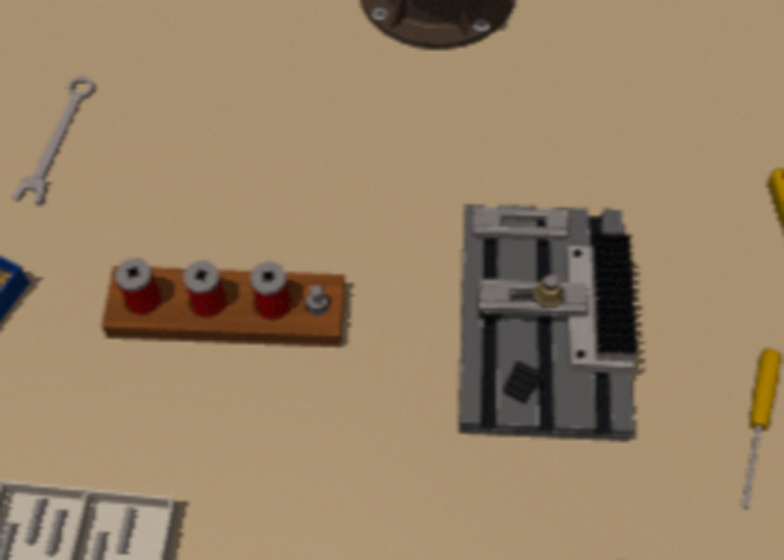

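View pics/tA.png

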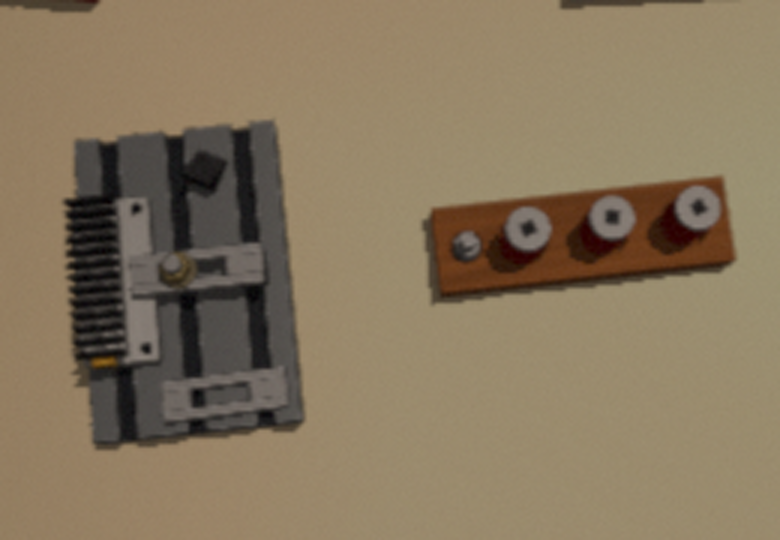

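The scene view shows three sockets (tops near px 227–276, row ~217), the adapter to their right, and the nut with its stud near (376,220). The top view shows the socket tops at about (366,187), (394,183) and (422,179), and the stud at (248,197). Next I'll refine these.

```bash
python3 - <<'E'
from h import *
import rig
print([n for n in dir(rig) if not n.startswith('_')], globals().get("grip_point_offset"))
np.set_printoptions(precision=4,suppress=True)
C={n:camera(n) for n in("scene","top")}
pts={"scene":[(227.5,217),(252,218),(275.7,219)],"top":[(422.3,179.3),(393.7,183),(365.7,186.7)]}
cen={}
for n in C:
    im=C[n]["color"].astype(int);sat=im.max(2)-im.min(2);m=((sat<40)&(im.max(2)>95)).astype(np.uint8)
    k,l,st,ce=cv2.connectedComponentsWithStats(m)
    cen[n]=[]
    for p in pts[n]:
        i=int(np.argmin(np.linalg.norm(ce[1:]-p,axis=1)))+1
        c=cv2.convexHull(np.argwhere(l==i)[:,::-1].astype(np.float32));mo=cv2.moments(c);u=(mo["m10"]/mo["m00"],mo["m01"]/mo["m00"])
        cen[n].append(u);print(n,st[i],np.round(u,1),atz(C[n],u,.094))
for a,b in zip(cen["scene"],cen["top"]): print("tri",*tri(C["scene"],a,C["top"],b))
print("stud",atz(C["scene"],(376.4,219.8),.111),atz(C["top"],(247.7,197),.111))
for n in C:
  for th in("clamp_nut","rack","fixture"):
    for r in regions_of(th,n)[:1]:
        q=cv2.findContours(r["region"].astype(np.uint8),0,2)[0];q=max(q,key=cv2.contourArea)
        b=cv2.boxPoints(cv2.minAreaRect(q));print(n,th,r["conf"],r["uv"],"\n",np.array([atz(C[n],p,.034) for p in b])[:,:2])
a=C["top"]["color"][180:215,230:270];b=C["scene"]["color"][205:240,355:395]
save("nut0",np.hstack([cv2.resize(x,(400,350),interpolation=cv2.INTER_CUBIC) for x in(a,b)]))
E
```

```text
['MotionError', 'camera', 'finish_job', 'grip_point_offset', 'regions_of', 'sense', 'spot_in', 'spot_point'] 0.0188
scene [221 212  13  11  90] [226.9 217.1] [ 0.5862 -0.2834  0.094 ]
scene [246 213  12  11  86] [251.3 217.9] [ 0.5772 -0.2029  0.094 ]
scene [270 213  12  12  93] [275.3 218.3] [ 0.5671 -0.1241  0.094 ]
top [415 172  15  14 145] [422.3 178.6] [ 0.586  -0.2837  0.094 ]
top [387 175  15  14 146] [393.8 181.8] [ 0.5774 -0.2037  0.094 ]
top [359 179  15  14 143] [365.8 185.4] [ 0.5674 -0.1254  0.094 ]
tri [ 0.586  -0.2837  0.0936] 0.00019399059794881595
tri [ 0.5773 -0.2033  0.094 ] 0.0008372455742575031
tri [ 0.5672 -0.1247  0.0942] 0.001308948798867058
stud [0.5326 0.2044 0.111 ] [0.5332 0.2011 0.111 ]
scene clamp_nut 0.65 [373.7, 224.0] 
 [[0.5224 0.1847]
 [0.4931 0.1902]
 [0.501  0.2249]
 [0.53   0.2191]]
scene rack 0.96 [265.7, 232.0] 
 [[ 0.6472 -0.3187]
 [ 0.5448 -0.3432]
 [ 0.5182 -0.041 ]
 [ 0.6207 -0.0278]]
scene fixture 0.93 [377.1, 235.6] 
 [[0.7083 0.12  ]
 [0.3952 0.0874]
 [0.3688 0.3086]
 [0.6837 0.3175]]
top clamp_nut 0.63 [266.7, 236.9] 
 [[0.4328 0.2246]
 [0.4478 0.1049]
 [0.4063 0.0991]
 [0.3914 0.2181]]
top rack 0.65 [380.3, 191.2] 
 [[ 0.6036 -0.0331]
 [ 0.635  -0.3301]
 [ 0.5391 -0.3354]
 [ 0.5084 -0.0424]]
top fixture 0.93 [250.8, 201.5] 
 [[0.6721 0.3336]
 [0.6923 0.1168]
 [0.3901 0.0854]
 [0.3713 0.2931]]
```

View pics/nut0.png

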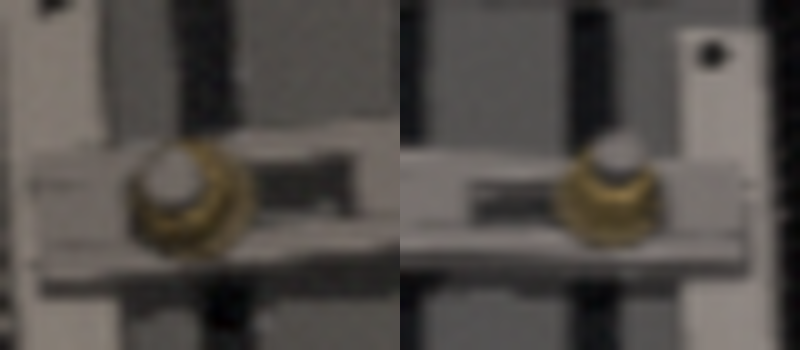

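```bash
cat >> h.py <<'E'
def go(p,psi,psi0=None,p0=None):
    """print shift/turn (normalised) from current pose to p,psi(deg)"""
    s=sense();R=np.array(s["eef_rot"]);c=np.degrees(np.arctan2(R[1,0],R[0,0]))
    R=R if psi0 is None else np.array([[np.cos(np.radians(psi0)),np.sin(np.radians(psi0)),0],[np.sin(np.radians(psi0)),-np.cos(np.radians(psi0)),0],[0,0,-1]])
    c=c if psi0 is None else psi0
    d=R.T@(np.array(p)-(s["eef_pos"] if p0 is None else np.array(p0)));t=-(((psi-c)+180)%360-180)
    print(np.round(d/.4,4),round(t/180,4),"rows",round(np.linalg.norm(d)/.0625,1),round(abs(t)/10.7,1),"psi",round(c,2))
E
python3 - <<'E'
from h import *
C={n:camera(n) for n in("scene","top")}
print(atz(C["top"],(246.9,197.4),.111),atz(C["scene"],(376.7,219.7),.111))
print(atz(C["top"],(248.9,199.3),.082),atz(C["scene"],(375.7,224.3),.082))
g=[.567,-.1245,.226];s=np.array(sense()["eef_pos"]);w1=s+(g-s)/3;w2=s+(g-s)*2/3
psi=[-17.8,-17.8-45,-83.3,-83.3]
go(w1,psi[1],psi[0]);go(w2,psi[2],psi[1],w1);go(g,psi[2],psi[2],w2);print(s)
E
```

```text
[0.53212933 0.20329936 0.111     ] [0.53210306 0.20534442 0.111     ]
[0.53215934 0.2028439  0.082     ] [0.53322673 0.20523173 0.082     ]
[4.815e-01 5.168e-01 5.000e-04] 0.25 rows 4.5 4.2 psi -17.8
[7.059e-01 2.500e-02 5.000e-04] 0.1139 rows 4.5 1.9 psi -62.8
[ 6.700e-01 -2.238e-01  5.000e-04] -0.0 rows 4.5 0.0 psi -83.3
[0.20642499 0.64263295 0.22657138]
```

Call:
arm_command([
  [[0.48, 0.517, 0, 0.25], [0.48, 0.517, 0, 0.25], [0.48, 0.517, 0, 0.25], [0.48, 0.517, 0, 0.25], [0.48, 0.517, 0, 0.25]],
], jaw=0)

```text
clock: 1.72
eef_pos: [0.3267, 0.3844, 0.2271]
eef_rot: [[0.453, -0.892, 0.0], [-0.892, -0.453, 0.001], [-0.001, -0.001, -1.0]]
wrist_force: [0.3, 0.9, -0.5]
gripper_width: 1.0
finger_force: 0.0
```

Call:
arm_command([
  [[0.706, 0.025, 0, 0.114], [0.706, 0.025, 0, 0.114], [0.706, 0.025, 0, 0.114], [0.706, 0.025, 0, 0.114], [0.706, 0.025, 0, 0.114]],
])

```text
clock: 2.35
eef_pos: [0.4467, 0.1288, 0.2269]
eef_rot: [[0.114, -0.993, 0.001], [-0.993, -0.114, 0.0], [-0.0, -0.001, -1.0]]
wrist_force: [-0.0, 1.5, -0.5]
gripper_width: 1.002
finger_force: 0.0
```

Call:
arm_command([
  [[0.67, -0.224, 0, 0], [0.67, -0.224, 0, 0], [0.67, -0.224, 0, 0], [0.67, -0.224, 0, 0], [0.67, -0.224, 0, 0]],
])

```text
clock: 2.98
eef_pos: [0.567, -0.1273, 0.2263]
eef_rot: [[0.114, -0.993, -0.0], [-0.993, -0.114, -0.0], [0.0, 0.0, -1.0]]
wrist_force: [-0.6, 0.9, -0.3]
gripper_width: 0.997
finger_force: 0.0
```

```bash
python3 - <<'E'
from h import *
s=sense();print(s["clock"],s["eef_pos"],s["qpos"],s["wrist_force"]);go([.567,-.1245,.226],-83.3);go([.567,-.1245,.045],-83.3)
E
```

```text
2.975 [ 0.56701429 -0.1273394   0.22630625] [ 6.62465438e+00  1.17814694e+01 -1.15261042e+01  1.69230099e-02
 -6.67055023e+01 -8.37855846e-02] [-0.61973595  0.88359141 -0.2847216 ]
[-0.0071 -0.0008  0.0008] -0.0008 rows 0.0 0.0 psi -83.45
[-0.0072 -0.0009  0.4533] -0.0008 rows 2.9 0.0 psi -83.45
```

Call:
arm_command([
  [[-0.007, -0.001, 0.3, 0], [-0.007, -0.001, 0.3, 0], [-0.007, -0.001, 0.453, 0], [-0.007, -0.001, 0.453, 0], [-0.007, -0.001, 0.453, 0]],
])

```text
clock: 3.6
eef_pos: [0.5679, -0.1217, 0.0474]
eef_rot: [[0.117, -0.993, 0.002], [-0.993, -0.117, -0.001], [0.001, -0.002, -1.0]]
wrist_force: [-0.2, 0.4, 0.2]
gripper_width: 1.0
finger_force: 0.0
```

Call:
arm_command([
  [[0, 0, 0, 0], [0, 0, 0, 0], [0, 0, 0, 0], [0, 0, 0, 0], [0, 0, 0, 0]],
], jaw=1)

```text
clock: 4.22
eef_pos: [0.5663, -0.1217, 0.0454]
eef_rot: [[0.116, -0.993, 0.0], [-0.993, -0.116, -0.0], [0.0, -0.0, -1.0]]
wrist_force: [-0.0, 0.3, -0.9]
gripper_width: 0.494
finger_force: 0.0
```

Call:
arm_command([
  [[0.007, 0, 0, 0], [0.007, 0, 0, 0], [0.007, 0, 0, 0]],
])

```text
clock: 4.6
eef_pos: [0.5669, -0.1244, 0.0454]
eef_rot: [[0.116, -0.993, 0.0], [-0.993, -0.116, -0.0], [0.0, -0.0, -1.0]]
wrist_force: [-0.4, 2.1, 1.9]
gripper_width: 0.474
finger_force: 30.0
```

Call:
arm_command([
  [[0, 0, -0.1, 0], [0, 0, -0.25, 0], [0, 0, -0.35, 0], [0, 0, -0.35, 0], [0, 0, -0.35, 0]],
])

```text
clock: 5.22
eef_pos: [0.5653, -0.1244, 0.1836]
eef_rot: [[0.115, -0.993, -0.003], [-0.993, -0.115, 0.001], [-0.001, 0.003, -1.0]]
wrist_force: [-0.5, 0.9, -5.5]
gripper_width: 0.473
finger_force: 30.0
```

```bash
python3 - <<'E'
from h import *
s=sense();print(s["clock"],s["eef_pos"],s["wrist_force"],s["wrist_torque"],s["gripper_width"],s["finger_force"])
p=s["eef_pos"]
go([.5325,.204,.15],-83.3)
go([.5325,.204,.135],-83.3,p0=[.5325,.204,.15])
E
```

```text
5.225 [ 0.56527724 -0.12438396  0.18360806] [-0.48645831  0.87492136 -5.46590112] [0.10809152 0.01674142 0.01713   ] 0.47259331514368713 29.992685532197356
[-0.8249 -0.0136  0.0847] -0.0004 rows 5.3 0.0 psi -83.37
[ 0.     -0.0001  0.0375] -0.0004 rows 0.2 0.0 psi -83.37
```

Call:
arm_command([
  [[-0.78, -0.014, 0.05, 0], [-0.78, -0.014, 0.05, 0], [-0.78, -0.014, 0.05, 0], [-0.78, -0.014, 0.05, 0], [-0.78, -0.014, 0.05, 0]],
])

```text
clock: 5.85
eef_pos: [0.5343, 0.187, 0.1629]
eef_rot: [[0.116, -0.993, -0.003], [-0.993, -0.116, -0.002], [0.002, 0.004, -1.0]]
wrist_force: [1.7, 0.3, -4.1]
gripper_width: 0.474
finger_force: 30.0
```

Call:
arm_command([
  [[-0.045, 0, 0.02, 0], [-0.045, 0, 0.02, 0], [-0.045, 0, 0.02, 0]],
])

```text
clock: 6.22
eef_pos: [0.5333, 0.2025, 0.1561]
eef_rot: [[0.116, -0.993, -0.002], [-0.993, -0.116, -0.002], [0.002, 0.002, -1.0]]
wrist_force: [-0.3, -0.3, -4.3]
gripper_width: 0.473
finger_force: 30.0
```

```bash
python3 - <<'E'
from h import *
s=sense();print(s["clock"],s["eef_pos"],s["wrist_force"],s["wrist_torque"])
c=camera("scene");u=proj(c,[.5325,.204,.12]).astype(int);print(u)
im=c["color"][u[1]-30:u[1]+30,u[0]-40:u[0]+40]
d=camera("top");v=proj(d,[.5325,.204,.12]).astype(int)
save("over1",np.hstack([cv2.resize(im,(480,360),interpolation=cv2.INTER_CUBIC),cv2.resize(d["color"][v[1]-30:v[1]+30,v[0]-25:v[0]+25],(300,360))]))
go([.5325,.204,.155],-83.3)
for n,cc in(("scene",c),("top",d)):
  for r in spot_point("socket_a",n): print(n,np.round(r["uv"]),r["conf"],atz(cc,r["uv"],s["eef_pos"][2]-.031))
E
```

```text
6.225 [0.53332007 0.2025372  0.15610312] [-0.28329934 -0.26875394 -4.27967536] [ 0.02429989 -0.03769308  0.00382122]
[376 218]
[-0.0043  0.0031  0.005 ] -0.0006 rows 0.0 0.0 psi -83.41
scene [233. 228.] 0.74 [ 0.63745989 -0.24167455  0.12510312]
scene [253. 226.] 0.73 [ 0.62089485 -0.18282136  0.12510312]
top [386. 187.] 0.61 [ 0.55564625 -0.17674901  0.12510312]
top [418. 184.] 0.56 [ 0.56398378 -0.26522592  0.12510312]
top [248. 195.] 0.36 [0.53550224 0.19652405 0.12510312]
```

View pics/over1.png

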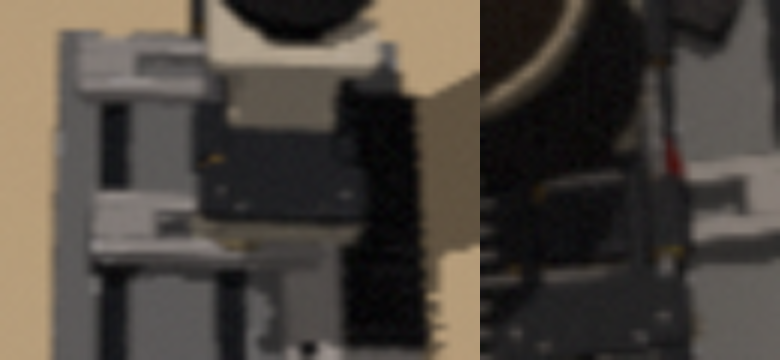

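The gripper hides the nut in both views (nut expected near (376,218) in the scene view), so I'll go by feel.

Call:
arm_command([
  [[0, 0, 0.025, 0], [0, 0, 0.05, 0], [0, 0, 0.05, 0]],
])

```text
clock: 6.8
eef_pos: [0.5331, 0.2038, 0.1359]
eef_rot: [[0.116, -0.993, -0.002], [-0.993, -0.116, -0.0], [0.0, 0.002, -1.0]]
wrist_force: [-1.2, 3.5, -6.6]
gripper_width: 0.474
finger_force: 30.0
```

Call:
arm_command([
  [[0, 0, 0.01, 0], [0, 0, 0.02, 0], [0, 0, 0.02, 0]],
])

```text
clock: 7.18
eef_pos: [0.5344, 0.2042, 0.1301]
eef_rot: [[0.117, -0.993, 0.001], [-0.993, -0.117, 0.001], [-0.0, -0.001, -1.0]]
wrist_force: [-2.0, 2.9, 1.2]
gripper_width: 0.476
finger_force: 30.0
```

Call:
arm_command([
  [[0, 0, 0.01, -0.03], [0, 0, 0.01, -0.06], [0, 0, 0.01, -0.09], [0, 0, 0.01, -0.12], [0, 0, 0.01, -0.15]],
])

```text
clock: 7.8
eef_pos: [0.5352, 0.2045, 0.1286]
eef_rot: [[0.558, -0.83, 0.004], [-0.83, -0.558, 0.002], [0.001, -0.004, -1.0]]
wrist_force: [-6.9, 1.9, 17.7]
gripper_width: 0.476
finger_force: 30.0
```

Call:
arm_command([
  [[-0.003, 0.004, 0, -0.03], [-0.003, 0.004, 0, -0.06], [-0.003, 0.004, 0, -0.09], [-0.003, 0.004, 0, -0.12], [-0.003, 0.004, 0, -0.15]],
])

```text
clock: 8.43
eef_pos: [0.5334, 0.2045, 0.128]
eef_rot: [[0.874, -0.486, 0.004], [-0.486, -0.874, 0.002], [0.003, -0.003, -1.0]]
wrist_force: [-4.0, 0.3, 6.1]
gripper_width: 0.478
finger_force: 30.0
```

Call:
arm_command([
  [[0, 0, 0, -0.03], [0, 0, 0, -0.06], [0, 0, 0, -0.09]],
])

```text
clock: 8.8
eef_pos: [0.5325, 0.2042, 0.127]
eef_rot: [[0.975, -0.224, 0.002], [-0.224, -0.975, 0.001], [0.002, -0.001, -1.0]]
wrist_force: [-4.3, 1.2, 7.2]
gripper_width: 0.474
finger_force: 30.0
```

Call:
arm_command([
  [[0, 0, 0.01, 0], [0, 0, 0.015, 0], [0, 0, 0.015, 0]],
])

```text
clock: 9.18
eef_pos: [0.5355, 0.2036, 0.1249]
eef_rot: [[0.974, -0.225, 0.008], [-0.225, -0.974, 0.0], [0.008, -0.002, -1.0]]
wrist_force: [-1.7, -5.3, 27.9]
gripper_width: 0.476
finger_force: 30.0
```

Call:
arm_command([
  [[0, 0, -0.008, -0.02], [0, 0, -0.008, -0.04], [0, 0, -0.008, -0.06], [0, 0, -0.008, -0.08]],
])

```text
clock: 9.68
eef_pos: [0.5351, 0.204, 0.1258]
eef_rot: [[1.0, 0.025, 0.006], [0.025, -1.0, 0.001], [0.007, -0.001, -1.0]]
wrist_force: [2.5, -2.1, 12.5]
gripper_width: 0.472
finger_force: 30.0
```

Call:
arm_command([
  [[0, 0, 0, 0.03], [0, 0, 0, 0.06], [0, 0, 0, 0.09], [0, 0, 0, 0.12], [0, 0, 0, 0.15]],
])

```text
clock: 10.3
eef_pos: [0.535, 0.2032, 0.1259]
eef_rot: [[0.9, -0.435, 0.006], [-0.435, -0.9, -0.001], [0.006, -0.002, -1.0]]
wrist_force: [2.2, -6.0, 14.3]
gripper_width: 0.47
finger_force: 30.0
```

Call:
arm_command([
  [[0, 0, 0, 0.03], [0, 0, 0, 0.06], [0, 0, 0, 0.09], [0, 0, 0, 0.12], [0, 0, 0, 0.15]],
])

```text
clock: 10.92
eef_pos: [0.5342, 0.202, 0.126]
eef_rot: [[0.605, -0.797, 0.005], [-0.797, -0.605, -0.002], [0.005, -0.002, -1.0]]
wrist_force: [-1.0, -9.1, 18.4]
gripper_width: 0.469
finger_force: 30.0
```

Call:
arm_command([
  [[0, 0, -0.15, 0.03], [0, 0, -0.15, 0.06], [0, 0, -0.15, 0.1], [0, 0, -0.15, 0.13], [0, 0, -0.15, 0.17]],
])

```text
clock: 11.55
eef_pos: [0.5317, 0.2031, 0.1822]
eef_rot: [[0.112, -0.994, -0.001], [-0.994, -0.112, -0.001], [0.001, 0.001, -1.0]]
wrist_force: [0.1, 0.2, -4.2]
gripper_width: 0.476
finger_force: 30.0
```

```bash
python3 - <<'E'
from h import *
s=sense();print(s["eef_pos"],s["wrist_force"],s["wrist_torque"],s["qpos"])
go([.567,-.1245,.17],-83.3)
E
```

```text
[0.53168865 0.20312879 0.18218839] [ 0.08353334  0.15205441 -4.15359111] [ 0.04927637 -0.06414743  0.008821  ] [ 4.06189997e+01  1.26070934e+01 -1.65326260e+01  2.72452649e-02
 -6.09289689e+01 -3.41865546e+01]
[0.8238 0.0042 0.0313] -0.0014 rows 5.3 0.0 psi -83.55
```

Call:
arm_command([
  [[0.78, 0.004, 0.03, 0], [0.78, 0.004, 0.03, 0], [0.78, 0.004, 0.03, 0], [0.78, 0.004, 0.03, 0], [0.78, 0.004, 0.03, 0]],
])

```text
clock: 12.18
eef_pos: [0.5662, -0.1086, 0.1704]
eef_rot: [[0.116, -0.993, -0.0], [-0.993, -0.116, -0.001], [0.001, 0.001, -1.0]]
wrist_force: [0.7, 0.4, -4.8]
gripper_width: 0.476
finger_force: 30.0
```

Call:
arm_command([
  [[0.044, 0, 0, 0], [0.044, 0, 0, 0], [0.044, 0, 0, 0], [0.044, 0, 0, 0]],
])

```text
clock: 12.68
eef_pos: [0.5687, -0.1225, 0.1707]
eef_rot: [[0.118, -0.993, 0.0], [-0.993, -0.118, 0.0], [-0.0, -0.0, -1.0]]
wrist_force: [0.4, 0.8, -4.4]
gripper_width: 0.468
finger_force: 30.0
```

```bash
python3 - <<'E'
from h import *
s=sense();print(s["clock"],s["eef_pos"],s["wrist_force"])
go([.567,-.1245,.07],-83.3)
c=camera("scene");u=(256,218)
save("ret1",cv2.resize(c["color"][u[1]-40:u[1]+40,u[0]-50:u[0]+50],(700,560),interpolation=cv2.INTER_CUBIC))
E
```

```text
12.675 [ 0.56865921 -0.12254811  0.17067169] [ 0.41212028  0.77620323 -4.37940083]
[0.0044 0.0047 0.2517] 0.0004 rows 1.6 0.0 psi -83.24
```

View pics/ret1.png

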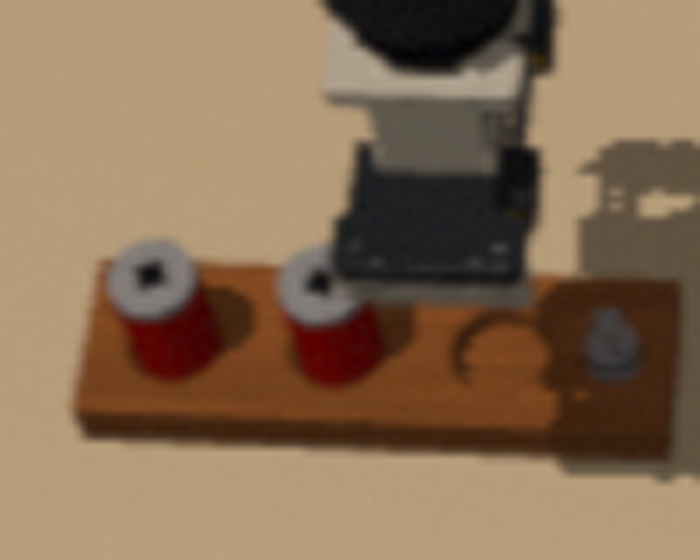

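The picture shows two sockets standing at crop (150,280) and (318,285), the empty bore at (505,352) and the adapter undisturbed. I'll lower the socket into that bore.

Call:
arm_command([
  [[0.004, 0.005, 0.15, 0], [0.004, 0.005, 0.25, 0], [0.004, 0.005, 0.25, 0], [0.004, 0.005, 0.25, 0]],
])

```text
clock: 13.22
eef_pos: [0.5684, -0.1251, 0.0723]
eef_rot: [[0.118, -0.993, 0.002], [-0.993, -0.118, -0.001], [0.001, -0.002, -1.0]]
wrist_force: [0.5, -0.1, -3.6]
gripper_width: 0.47
finger_force: 30.0
```

Call:
arm_command([
  [[0, 0, 0.03, 0], [0, 0, 0.06, 0], [0, 0, 0.06, 0]],
])

```text
clock: 13.6
eef_pos: [0.5664, -0.1255, 0.0459]
eef_rot: [[0.116, -0.993, -0.001], [-0.993, -0.116, -0.0], [-0.0, 0.001, -1.0]]
wrist_force: [0.0, 0.0, -4.2]
gripper_width: 0.473
finger_force: 30.0
```

Call:
arm_command([
  [[0, 0, 0.006, 0], [0, 0, 0.006, 0]],
])

```text
clock: 13.85
eef_pos: [0.5669, -0.1256, 0.045]
eef_rot: [[0.116, -0.993, 0.0], [-0.993, -0.116, -0.0], [0.0, -0.0, -1.0]]
wrist_force: [-3.3, 1.4, 3.5]
gripper_width: 0.475
finger_force: 30.0
```

Call:
arm_command([
  [[0, 0, 0, 0], [0, 0, 0, 0], [0, 0, 0, 0], [0, 0, 0, 0]],
], jaw=0)

```text
clock: 14.35
eef_pos: [0.567, -0.1255, 0.0442]
eef_rot: [[0.116, -0.993, 0.0], [-0.993, -0.116, -0.0], [0.0, -0.0, -1.0]]
wrist_force: [-0.9, 0.0, 0.4]
gripper_width: 0.868
finger_force: 0.0
```

Call:
arm_command([
  [[0, 0, -0.15, 0], [0, 0, -0.2, 0], [0, 0, -0.2, 0]],
])

```text
clock: 14.72
eef_pos: [0.5681, -0.1255, 0.1262]
eef_rot: [[0.116, -0.993, 0.004], [-0.993, -0.116, 0.0], [0.0, -0.004, -1.0]]
wrist_force: [-0.7, 0.4, -0.3]
gripper_width: 1.0
finger_force: 0.0
```

```bash
python3 - <<'E'
from h import *
s=sense();print(s["clock"],s["eef_pos"],s["wrist_force"])
go([.5773,-.2035,.125],-83.3)
E
```

```text
14.725 [ 0.56809823 -0.12547039  0.12621153] [-0.70406915  0.41074118 -0.30776317]
[ 1.964e-01 -1.000e-04  3.100e-03] -0.0001 rows 1.3 0.0 psi -83.32
```

Call:
arm_command([
  [[0.1, 0, 0, 0], [0.196, 0.002, 0, 0], [0.196, 0.002, 0, 0], [0.196, 0.002, 0.1, 0], [0.196, 0.002, 0.2, 0]],
])

```text
clock: 15.35
eef_pos: [0.5748, -0.2031, 0.0427]
eef_rot: [[0.116, -0.993, 0.0], [-0.993, -0.116, 0.0], [-0.0, -0.0, -1.0]]
wrist_force: [-0.0, 0.1, 0.0]
gripper_width: 1.001
finger_force: 0.0
```

Call:
arm_command([
  [[0, 0, 0, 0], [0, 0, 0, 0]],
])

```text
clock: 15.6
eef_pos: [0.5758, -0.2033, 0.045]
eef_rot: [[0.117, -0.993, 0.0], [-0.993, -0.117, -0.0], [0.0, -0.0, -1.0]]
wrist_force: [0.1, -0.3, 0.0]
gripper_width: 1.0
finger_force: 0.0
```

Call:
arm_command([
  [[0, 0, 0, 0], [0, 0, 0, 0], [0, 0, 0, 0], [0, 0, 0, 0], [0, 0, 0, 0]],
], jaw=1)

```text
clock: 16.23
eef_pos: [0.5756, -0.2035, 0.0444]
eef_rot: [[0.116, -0.993, 0.001], [-0.993, -0.116, -0.0], [0.0, -0.001, -1.0]]
wrist_force: [1.5, 0.4, 0.5]
gripper_width: 0.492
finger_force: 1.0
```

Call:
arm_command([
  [[0, 0, 0, 0], [0, 0, 0, 0]],
])

```text
clock: 16.48
eef_pos: [0.5757, -0.2035, 0.0444]
eef_rot: [[0.116, -0.993, 0.001], [-0.993, -0.116, -0.0], [0.0, -0.001, -1.0]]
wrist_force: [1.9, -0.3, 0.4]
gripper_width: 0.472
finger_force: 30.0
```

Call:
arm_command([
  [[0, 0, -0.1, 0], [0, 0, -0.25, 0], [0, 0, -0.32, 0], [0, 0, -0.32, 0], [0, 0, -0.32, 0]],
])

```text
clock: 17.1
eef_pos: [0.5735, -0.203, 0.17]
eef_rot: [[0.116, -0.993, -0.004], [-0.993, -0.116, 0.001], [-0.002, 0.003, -1.0]]
wrist_force: [-0.2, 0.1, -4.6]
gripper_width: 0.477
finger_force: 30.0
```

```bash
python3 - <<'E'
from h import *
s=sense();print(s["clock"],s["eef_pos"],s["wrist_force"])
go([.5325,.204,.155],-83.3)
E
```

```text
17.1 [ 0.57350033 -0.20303355  0.16996377] [-0.16439967  0.06540616 -4.62201952]
[-1.0226 -0.0159  0.039 ] -0.0004 rows 6.5 0.0 psi -83.36
```

Call:
arm_command([
  [[-0.75, -0.013, 0, 0], [-0.75, -0.013, 0, 0], [-0.75, -0.013, 0, 0], [-0.75, -0.013, 0, 0], [-0.75, -0.013, 0, 0]],
])

```text
clock: 17.73
eef_pos: [0.5437, 0.0969, 0.1699]
eef_rot: [[0.117, -0.993, -0.004], [-0.993, -0.117, -0.001], [0.001, 0.004, -1.0]]
wrist_force: [1.6, 0.9, -4.5]
gripper_width: 0.471
finger_force: 30.0
```

Call:
arm_command([
  [[-0.272, -0.003, 0.035, 0], [-0.272, -0.003, 0.035, 0], [-0.272, -0.003, 0.035, 0], [-0.272, -0.003, 0.035, 0], [-0.272, -0.003, 0.035, 0]],
])

```text
clock: 18.35
eef_pos: [0.5337, 0.2021, 0.1574]
eef_rot: [[0.115, -0.993, -0.001], [-0.993, -0.115, -0.001], [0.001, 0.001, -1.0]]
wrist_force: [-0.2, -0.4, -4.0]
gripper_width: 0.473
finger_force: 30.0
```

```bash
python3 - <<'E'
from h import *
s=sense();print(s["clock"],s["eef_pos"],s["wrist_force"])
go([.5325,.204,.137],-83.3)
E
```

```text
18.35 [0.53370833 0.20212489 0.15739518] [-0.17389446 -0.42879056 -3.9751607 ]
[-0.005   0.0024  0.051 ] -0.0005 rows 0.3 0.0 psi -83.39
```

Call:
arm_command([
  [[-0.005, 0.002, 0.025, 0], [-0.005, 0.002, 0.05, 0], [-0.005, 0.002, 0.05, 0]],
])

```text
clock: 18.73
eef_pos: [0.5323, 0.2044, 0.1368]
eef_rot: [[0.116, -0.993, -0.002], [-0.993, -0.116, -0.001], [0.001, 0.002, -1.0]]
wrist_force: [-0.3, -0.2, -5.1]
gripper_width: 0.477
finger_force: 30.0
```

Call:
arm_command([
  [[0, 0, 0.01, 0], [0, 0, 0.022, 0], [0, 0, 0.022, 0]],
])

```text
clock: 19.1
eef_pos: [0.5327, 0.2051, 0.129]
eef_rot: [[0.116, -0.993, -0.001], [-0.993, -0.116, -0.0], [0.0, 0.001, -1.0]]
wrist_force: [0.0, -0.3, -4.5]
gripper_width: 0.474
finger_force: 30.0
```

Call:
arm_command([
  [[0, 0, 0.01, -0.03], [0, 0, 0.01, -0.06], [0, 0, 0.01, -0.09]],
])

```text
clock: 19.48
eef_pos: [0.5322, 0.205, 0.1253]
eef_rot: [[0.391, -0.92, -0.001], [-0.92, -0.391, -0.0], [-0.0, 0.001, -1.0]]
wrist_force: [-2.9, -0.2, -4.6]
gripper_width: 0.472
finger_force: 30.0
```

Call:
arm_command([
  [[0, 0, 0.01, 0], [0, 0, 0.02, 0], [0, 0, 0.02, 0]],
])

```text
clock: 19.85
eef_pos: [0.5321, 0.2047, 0.1164]
eef_rot: [[0.387, -0.922, -0.002], [-0.922, -0.387, -0.001], [0.0, 0.002, -1.0]]
wrist_force: [-4.1, -0.4, -6.5]
gripper_width: 0.478
finger_force: 30.0
```

Call:
arm_command([
  [[0, 0, 0.01, 0], [0, 0, 0.022, 0], [0, 0, 0.022, 0], [0, 0, 0.022, 0]],
])

```text
clock: 20.35
eef_pos: [0.5325, 0.2045, 0.1092]
eef_rot: [[0.388, -0.922, -0.001], [-0.922, -0.388, -0.001], [0.001, 0.001, -1.0]]
wrist_force: [-6.8, -2.9, 4.6]
gripper_width: 0.48
finger_force: 30.0
```

```bash
python3 - <<'E'
from h import *
s=sense();print(s["clock"],s["eef_pos"],s["wrist_force"],s["wrist_torque"])
E
```

```text
20.35 [0.53246328 0.20453914 0.10923291] [-6.79270146 -2.87894061  4.6182731 ] [-1.07937817  3.03605208 -0.03277531]
```

Call:
arm_command([
  [[0, 0, 0, 0.025], [0, 0, 0, 0.05], [0, 0, 0, 0.075], [0, 0, 0, 0.1]],
])

```text
clock: 20.85
eef_pos: [0.5324, 0.2046, 0.1092]
eef_rot: [[0.082, -0.997, -0.001], [-0.997, -0.082, -0.001], [0.001, 0.001, -1.0]]
wrist_force: [-7.8, -3.7, 4.7]
gripper_width: 0.477
finger_force: 30.0
```

```bash
python3 - <<'E'
from h import *
s=sense();print(s["clock"],s["eef_pos"],s["wrist_force"],s["wrist_torque"],s["tau"][5])
E
```

```text
20.85 [0.53242694 0.20460323 0.10924387] [-7.79298521 -3.72568318  4.73783936] [-0.82977614  3.19799803  0.30230807] 0.6757384724915028
```

Call:
arm_command([
  [[0, 0, 0, 0.02], [0, 0, 0, 0.04], [0, 0, 0, 0.06]],
])

```text
clock: 21.22
eef_pos: [0.5325, 0.2046, 0.1092]
eef_rot: [[-0.105, -0.994, -0.001], [-0.994, 0.105, -0.001], [0.001, 0.001, -1.0]]
wrist_force: [-7.6, -2.1, 4.6]
gripper_width: 0.471
finger_force: 30.0
```

```bash
python3 - <<'E'
from h import *
s=sense();print(s["clock"],s["eef_pos"],s["wrist_force"],s["wrist_torque"],s["tau"][5])
E
```

```text
21.225 [0.53251559 0.20464417 0.10922048] [-7.59161537 -2.11563072  4.60757902] [-0.83193407  2.99436315  0.33089208] 0.47503530979156494
```

Call:
arm_command([
  [[0, 0, 0, 0.02], [0, 0, 0, 0.04], [0, 0, 0, 0.06]],
])

```text
clock: 21.6
eef_pos: [0.5326, 0.2047, 0.1092]
eef_rot: [[-0.29, -0.957, -0.0], [-0.957, 0.29, -0.001], [0.001, 0.0, -1.0]]
wrist_force: [-7.3, -3.1, 3.5]
gripper_width: 0.473
finger_force: 30.0
```

```bash
python3 - <<'E'
from h import *
s=sense();print(s["clock"],s["eef_pos"],s["wrist_force"],s["wrist_torque"],s["tau"][5])
E
```

```text
21.6 [0.5326403  0.20465397 0.10923523] [-7.28446904 -3.11306125  3.54860275] [-0.9652052   2.7330727   0.37256602] 0.474428404122591
```

Call:
arm_command([
  [[0, 0, 0, 0.02], [0, 0, 0, 0.03], [0, 0, 0, 0.03]],
])

```text
clock: 21.98
eef_pos: [0.5327, 0.2047, 0.1092]
eef_rot: [[-0.377, -0.926, -0.0], [-0.926, 0.377, -0.001], [0.001, -0.0, -1.0]]
wrist_force: [-7.1, -3.5, 3.7]
gripper_width: 0.47
finger_force: 30.0
```

```bash
python3 - <<'E'
from h import *
s=sense();print(s["clock"],s["eef_pos"],s["wrist_force"],s["wrist_torque"],s["tau"][5])
E
```

```text
21.975 [0.53271423 0.20465883 0.1092394 ] [-7.08781585 -3.4706138   3.70767623] [-0.94919179  2.65895756  0.24895954] -0.4279504716396332
```

Call:
arm_command([
  [[0, 0, 0, 0.02], [0, 0, 0, 0.04], [0, 0, 0, 0.06]],
])

```text
clock: 22.35
eef_pos: [0.5328, 0.2046, 0.1092]
eef_rot: [[-0.545, -0.838, -0.0], [-0.838, 0.545, -0.001], [0.001, -0.0, -1.0]]
wrist_force: [-6.4, -3.3, 2.6]
gripper_width: 0.475
finger_force: 30.0
```

```bash
python3 - <<'E'
from h import *
s=sense();print(s["clock"],s["eef_pos"],s["wrist_force"],s["wrist_torque"],s["tau"][5])
E
```

```text
22.35 [0.53281203 0.204619   0.10923598] [-6.37824947 -3.25553418  2.58736498] [-1.05750368  2.39041964  0.33384331] 0.47297168523073196
```

Call:
arm_command([
  [[0, 0, 0, 0.02], [0, 0, 0, 0.04], [0, 0, 0, 0.04]],
])

```text
clock: 22.72
eef_pos: [0.5329, 0.2046, 0.1093]
eef_rot: [[-0.645, -0.764, 0.0], [-0.764, 0.645, -0.001], [0.001, -0.001, -1.0]]
wrist_force: [-6.0, -3.6, 2.8]
gripper_width: 0.475
finger_force: 30.0
```

```bash
python3 - <<'E'
from h import *
s=sense();print(s["clock"],s["eef_pos"],s["wrist_force"],s["wrist_torque"],s["tau"][5])
E
```

```text
22.725 [0.53291283 0.20461933 0.10925597] [-5.97291549 -3.57869911  2.76402668] [-1.19709029  2.14121697  0.41633869] -0.8104494027793407
```

Call:
arm_command([
  [[0, 0, 0, 0.02], [0, 0, 0, 0.03]],
])

```text
clock: 22.98
eef_pos: [0.5339, 0.2056, 0.1093]
eef_rot: [[-0.714, -0.7, 0.002], [-0.7, 0.714, 0.001], [-0.002, -0.001, -1.0]]
wrist_force: [-1.9, -1.5, -1.3]
gripper_width: 0.475
finger_force: 30.0
```

```bash
cat > t.py <<'E'
from h import *
s=sense();R=s["eef_rot"];print(round(s["clock"],2),"psi",np.degrees(np.arctan2(R[1][0],R[0][0])).round(1),np.round(s["eef_pos"],4),np.round(s["wrist_force"],1),np.round(s["wrist_torque"],2),np.round(s["tau"][5],2),np.round(s["qpos"][5],1))
E
python3 t.py
```

```text
22.98 psi -135.5 [0.5339 0.2056 0.1093] [-1.9 -1.5 -1.3] [-0.17  0.4   0.81] -0.66 -86.3
```

Call:
arm_command([
  [[0, 0, 0, 0.02], [0, 0, 0, 0.04]],
])

```text
clock: 23.22
eef_pos: [0.5353, 0.2064, 0.1095]
eef_rot: [[-0.796, -0.605, 0.004], [-0.605, 0.796, 0.002], [-0.005, -0.001, -1.0]]
wrist_force: [2.5, -3.0, -1.8]
gripper_width: 0.477
finger_force: 30.0
```

```bash
python3 t.py
```

```text
23.23 psi -142.8 [0.5353 0.2064 0.1095] [ 2.5 -3.  -1.8] [-0.86 -1.01  0.84] -0.07 -93.5
```

Call:
arm_command([
  [[0, 0, 0.003, -0.01], [0, 0, 0.003, -0.01], [0, 0, 0.003, -0.01]],
])

```text
clock: 23.6
eef_pos: [0.5352, 0.2064, 0.1093]
eef_rot: [[-0.775, -0.632, 0.005], [-0.632, 0.775, 0.002], [-0.005, -0.001, -1.0]]
wrist_force: [-0.1, -1.0, 7.0]
gripper_width: 0.475
finger_force: 30.0
```

```bash
python3 t.py; python3 - <<'E'
from h import *
c=camera("scene");d=camera("top")
u=proj(c,[.5325,.204,.12]).astype(int)
f=lambda i,w,h:cv2.resize(i,(w,h),interpolation=cv2.INTER_CUBIC)
save("fin1",np.hstack([f(c["color"][190:260,210:310],400,280),f(c["color"][u[1]-35:u[1]+35,u[0]-50:u[0]+50],400,280)]))
E
```

```text
23.6 psi -140.8 [0.5352 0.2064 0.1093] [-0.1 -1.   7. ] [-0.06 -0.11  0.02] -0.01 -91.5
```

View pics/fin1.png

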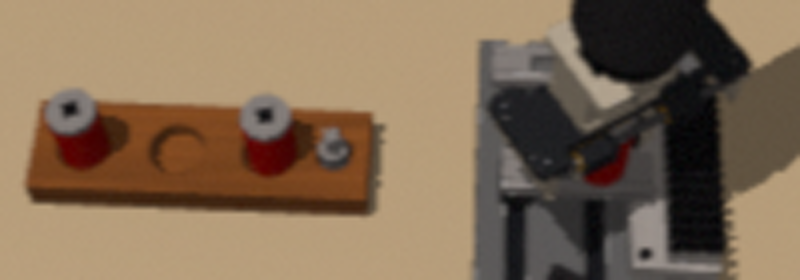

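The two rejected or unused sockets stand upright in the rack (crop (70,110) and (265,115)), and the gripped socket is seated on the nut at about (605,165). Torque rose from 0.35 to 0.84 N m at the end, so the nut is against its stop.

```bash
python3 -c "
from rig import *
print(finish_job())"
```

```text
the job is handed in; nothing more can be done
None
```

The job is handed in with the nut tight and the fitting socket (the one from the rack's middle bore) still gripped fully home on it. The first socket I tried was too small and went back upright in its bore, the third was never touched, and it took about 24 s; the judging result was not shown.

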